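# Vent a steam generator and take off its filler cap

## Task

Make the countertop steam generator ready for filling: first swing its sprung vent lever all the way to its stop and let it spring back home, then unscrew the filler cap. Nobody remembers whether the cap has a left-hand or a right-hand thread, so try it gently and find out which way it loosens, without forcing it; then lift it off upright and finish still holding it in the gripper, clear above the filler neck (5 cm or more higher than it sat). Leave the crockery and other things around it where they are.

Things in the scene. Friction and masses are not known exactly. Their poses are not given: they have to be found in the camera images.
- boiler: the steam generator: a white box with rounded edges, 220 mm deep (its x), 320 mm wide (its y), 140 mm high, fixed to the worktop; origin at the centre of its underside, z up. On its flat top stand the black filler cap at (-10, 85) mm, a round steel pressure gauge (60 mm across, 17 mm high) at (60, -5) mm and the vent lever with its pivot at (50, -105) mm
- filler_neck (a point): centre of the top of the brass neck under the cap, 162 mm above the worktop; axes as the steam generator's. Three-start quick thread, hand unknown: the cap frees after 60 degrees (48 to 70, then a stop) in the RIGHT direction; in the WRONG one it meets a hard stop after about 10 degrees (5 to 16) and stays held down, with 2 mm of vertical play. The right direction varies, unseen; ease off a stop before lifting
- cap_grip (a point): black filler cap, loose, about 120 g: round ribbed knob 50 mm across, 31 mm high, on a skirt 61 mm across, 25 mm high. Point on its axis 15 mm above the skirt's top, 16 mm below the knob's top, 20 mm above filler_neck when seated. Grey line on top along its -x. Turns easily between stops; a light grip (20 to 40 N) slips harmlessly at a stop. Clear of the neck when lifted 22 mm
- vent_lever (a joint): angle of the vent lever, rad: 0 at home, 0.8 at its stop, growing anticlockwise seen from above (the handle moves away from the cap, towards the steam generator's -y side). Its spring returns it home; it takes about 2 N at the handle at first and 6 N at the stop
- vent_handle (a point): middle of the lever's upright round black handle, 18 mm across, standing free from 160 to 205 mm above the worktop; this point is 185 mm above the worktop. The flat lever under it ends at 160 mm
- vent_pivot (a point): point on the lever's vertical pivot axis, at the height of vent_handle; handle and pivot are 85 mm apart, and at home the handle lies on the steam generator's -x side of the pivot
- mug_mid (a point): bystander, centre of a white mug, 80 mm across and 95 mm high
- jar_mid (a point): bystander, centre of a glass jar, 72 mm across and 100 mm high
- bowl_mid (a point): bystander, centre of a white bowl, 130 mm across and 55 mm high
- beaker_mid (a point): bystander, centre of a steel beaker, 68 mm across and 80 mm high
- can_mid (a point): bystander, centre of a food can, 74 mm across and 110 mm high
- spoon_grip (a point): bystander, handle of a wooden spoon, 190 mm long, lying flat
Things that resemble listed ones, but are neither listed nor needed, are in the scene too. What is shaped like the part that bears cap_grip but blue or purple is not meant.

How it is judged:
On the way, in this order (a step that is already met when the one before it is completed fails the run):
1. the vent lever is swung to its stop while the cap is still on (value of joint vent_lever above 0.74 rad and z of cap_grip in the frame of filler_neck below 0.028 m), for 0.1 s.
2. the lever has sprung back home, with nothing touching it, the cap still on (value of joint vent_lever below 0.05 rad and contact force between vent_lever and anything else below 0.1 N and z of cap_grip in the frame of filler_neck below 0.028 m and horizontal distance between cap_grip and filler_neck below 0.08 m), for 0.1 s.
3. the cap is off the neck in the gripper (z of cap_grip in the frame of filler_neck above 0.045 m and horizontal distance between cap_grip and filler_neck below 0.08 m and contact force between cap and the fingers above 1 N), for 0.1 s.
At the end, for the whole second after the job is handed in: The cap is held still by the fingers (over 1 N), upright within 20 degrees, 48 mm or more higher than it sat, within 80 mm sideways of the filler neck, touching nothing of the steam generator; the vent lever is home (under 0.05 rad) (z of cap_grip in the frame of filler_neck above 0.068 m and horizontal distance between cap_grip and filler_neck below 0.08 m and angle between cap_grip's own z axis and vertical below 0.35 rad and contact force between cap and the fingers above 1 N and contact force between cap and boiler below 0.05 N and linear speed of cap below 0.03 m/s and value of joint vent_lever below 0.05 rad); the arm keeps its last pose, push and grip.
It fails at once if the cap is forced: over 100 N between it and the steam generator (contact force between cap and boiler above 100 N).
It fails at once if a bystander is moved by more than 30 mm (distance of any of mug_mid, jar_mid, bowl_mid, beaker_mid, can_mid, spoon_grip from where it was at the start of the episode above 0.03 m).
It also fails if it takes over 64 s, if anything falls off the work surface, if the arm or the gripper's body presses on something with over 40 N, if the wrist force passes 120 N, or if a joint passes its speed limit or range.

## Robot

A 6-joint arm with a two-finger parallel gripper is mounted at the origin on the work surface. World frame = base frame: x ahead of the robot, y to its left, z up, the work surface at z = 0. Lengths are in m, angles in rad, forces in N, time in s.
With the tool pointing down it reaches from about 0.325 to 0.775 m from the base axis. Payload 9.3 kg.
Tool frame: the origin (TCP) lies between the finger pads; the fingertips stand 25 mm ahead of it and the grasp point (between the pads) lies 6 mm ahead of it; z points along the fingers, y is the direction in which the jaws open and shut (so a half turn about z gives the same grasp; the last joint's range is limited). The gripper opens to 85 mm and grips with 20 to 120 N. Pads are 22 mm wide; open, the fingers measure 114 mm over their backs; the gripper's body (76 mm by 85 mm) begins 54 mm behind the grasp point. The pads swing forward as they close: fully open they stand 13 mm farther back than shut.
Start: joints at [-1.441, 0.259, 0.021, 1.334, 0, 1.418], TCP at [0.153, -0.528, 0.256] pointing down, gripper open.
Joint ranges: [-3.04, 3.04], [-0.91, 1.82], [-1.04, 1.36], [-1.92, 1.95], [-1.52, 1.45], [-3.14, 3.14]. Speed limits (rad/s): [2.22, 2.22, 2.79, 3.14, 3.14, 3.14].

## Interface

Orientations are given as a rotation vector (axis times angle).
In Python, from bench import bot, cams, workorder gives the robot as it stands.
- The arm moves only by the tool play_rows, never from a script. Its argument "plan" is a list that holds one entry, the list of rows, each a list of 4 numbers: the shift along the world's x, y, z in m, then the turn about the world's z in units of 6 degrees (1.0 is 6 degrees). In form: [[[tx, ty, tz, turn], ...]]. A call has 1 to 20 rows; each row shifts and turns the commanded pose from where the row before left it; what a row does not reach is not made up. A row lasts 1/12 s, in which the tool goes at most 41.7 mm and 7.16 degrees, less where a joint would pass 70% of its speed; a pose out of reach is approached as far as the arm can. A call is refused whole if a number of a shift passes 0.0417 or a number of a turn 1, either way. A call with a gripper value outside its range is refused whole. "gripper" is the finger opening in m, from 0 to 0.0854, set as the call begins (left out, the last holds). The fingers move at their own pace and stop on an object; "newtons" is the grip in N (left out, the last holds). Time passes only in rows, so rows that do not move let the fingers close. It gives the time, the measured TCP pose, the force and the opening at its end, in the units of the state.
- bot.sense(): the state, without advancing time (a new reading comes with each control period).
- cams.capture(name): name is "scene" or "side" or "wrist"; returns the picture (384x512x3 uint8, blue, green, red); there is no depth.
- cams.calibration(name): a dict with "mtx" (3x3 intrinsics, pixels), "k1" (the pictures are not rectified: a ray, as slopes to the right and down, at radius r is drawn at 1 + k1 r^2 times it, then the intrinsics apply), "T" (4x4, takes a point from camera to world coordinates); the wrist camera has in their place "mount" (4x4, takes a point from camera to tool coordinates, whose origin is the TCP and whose axes are the flange's). Camera axes: x right, y up, looking along -z (the intrinsics and any distortion apply to the point x, -y, -z); pixel columns grow to the right and rows downward; lengths in m; the calibration is good to about 2 mm. A picture is of the moment at which its call begins: read the wrist's pose just before it. calibration takes no time and is no camera call.
- workorder.sign_off(): hands the job in, once; it reports no verdict.
The state is a dict: "t": time; "qpos": joint angles; "joint_velocities": joint speeds; "tau": joint torques, N m; "eef_pos": TCP position; "tool_rot": TCP orientation; "contact_force": force on the tool from outside, world axes, zero at the start; "moment": the same for the moment, N m; "gripper_width": finger opening in m.
Only numpy, scipy, OpenCV 4.12 (cv2) and the standard library are available. Lean on these libraries where they do the work, as an engineer would, in place of code of your own. Each camera call takes 0.05 s, during which the arm holds its last target.

## Working session

There is one attempt and no reset: what is moved stays moved. The work goes in short steps, Python scripts to look and compute and a tool call to move; the robot and the scene stay as the last step left them, time stands still between calls to the robot, and variables do not carry over. Pictures are saved under pics/ and viewed, and the job is handed in when it is done.

Besides the shell and the picture viewer there is one more tool, called after "Request:" by a JSON object that holds its "api" and its "payload". play_rows: Moves the arm, as the interface text tells. Its arguments: {"type":"object","properties":{"plan":{"type":"array"},"gripper":{"type":"number"},"newtons":{"type":"number"}},"required":["plan"]}

```bash
mkdir -p pics; python3 - <<'E'
from bench import bot, cams, workorder
import cv2
s=bot.sense();print(s)
for n in ["scene","side","wrist"]:
    cv2.imwrite(f"pics/{n}0.png",cams.capture(n)); print(n,cams.calibration(n))
E
```

```text
{'t': 0.0, 'qpos': array([-1.44060521e+00,  2.59200723e-01,  2.07487230e-02,  1.33369514e+00,
       -1.19621181e-05,  1.41820002e+00]), 'joint_velocities': array([ 0.00053559,  0.00146974, -0.00040703,  0.00058542,  0.00021055,
        0.001545  ]), 'tau': array([-4.66985075e-04, -5.55641663e+01,  3.44528961e+01,  1.37169741e-02,
       -1.42401577e-04, -3.80060442e-06]), 'eef_pos': array([ 0.15342978, -0.52790494,  0.25565638]), 'tool_rot': array([-3.10890391e+00, -4.42532475e-01, -4.97873307e-06]), 'contact_force': array([-1.05132155, -0.59063991, -0.4068408 ]), 'moment': array([-0.04592134, -0.02311851, -0.01731595]), 'gripper_width': 0.08537612490051007}
scene {'mtx': array([[397.26707306,   0.        , 255.05360111],
       [  0.        , 397.26707306, 189.64304313],
       [  0.        ,   0.        ,   1.        ]]), 'k1': -0.1282774626787718, 'T': array([[-0.81625824, -0.31971124,  0.48115195,  1.14966052],
       [ 0.57763658, -0.44068137,  0.68712147,  0.85514025],
       [-0.00764575,  0.83879953,  0.54438671,  0.79763057],
       [ 0.        ,  0.        ,  0.        ,  
[... 308 characters left out ...]
,  0.58496684,  0.60868885],
       [-0.00249284,  0.77878586,  0.62728492,  0.77967031],
       [ 0.        ,  0.        ,  0.        ,  1.        ]])}
wrist {'mtx': array([[299.48328027,   0.        , 258.19458924],
       [  0.        , 299.48328027, 187.48330904],
       [  0.        ,   0.        ,   1.        ]]), 'k1': -0.02613623073781743, 'mount': array([[ 1.28810759e-03,  9.57631234e-01,  2.87994376e-01,
         7.27778996e-02],
       [ 9.99998774e-01, -9.77144217e-04, -1.22350373e-03,
        -7.26125840e-04],
       [-8.90253347e-04,  2.87995599e-01, -9.57631319e-01,
        -1.17835640e-01],
       [ 0.00000000e+00,  0.00000000e+00,  0.00000000e+00,
         1.00000000e+00]])}
```

View pics/scene0.png

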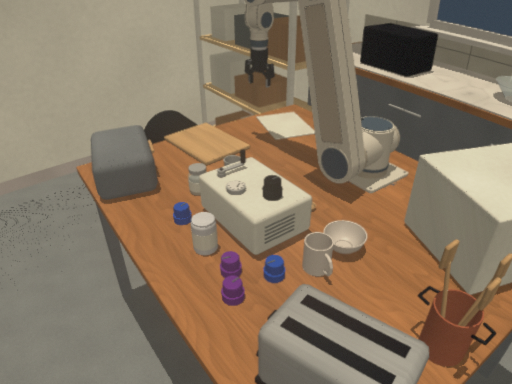

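View pics/side0.png

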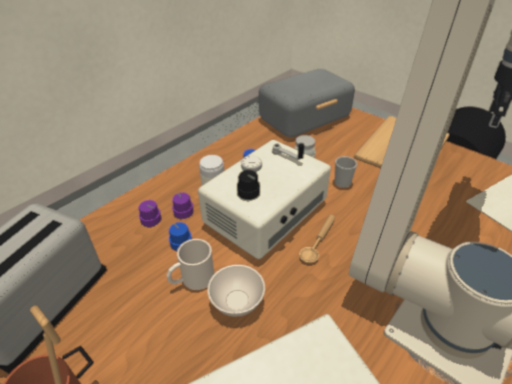

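View pics/wrist0.png

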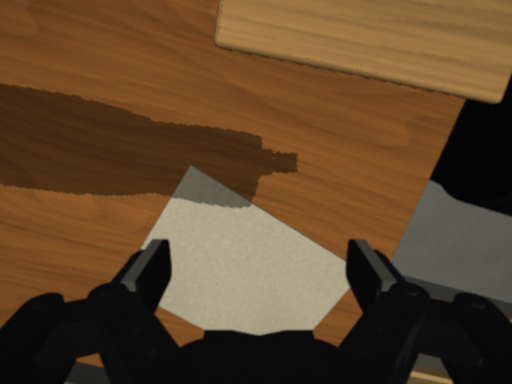

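The only black cap is on the boiler, at scene (272,187) and side (248,184). The lookalikes are all on the table. Blue ones are at scene (182,213) and (275,268), purple ones at (231,264) and (233,290). Next I'll check a close crop.

```bash
python3 - <<'E'
import cv2
a=cv2.imread("pics/scene0.png")[140:260,180:330];b=cv2.imread("pics/side0.png")[130:260,190:340]
cv2.imwrite("pics/ca.png",cv2.resize(a,None,fx=5,fy=5,interpolation=cv2.INTER_CUBIC)[:600])
cv2.imwrite("pics/cb.png",cv2.resize(b,None,fx=4.6,fy=4.6,interpolation=cv2.INTER_CUBIC))
E
```

```text
(no output)
```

View pics/ca.png

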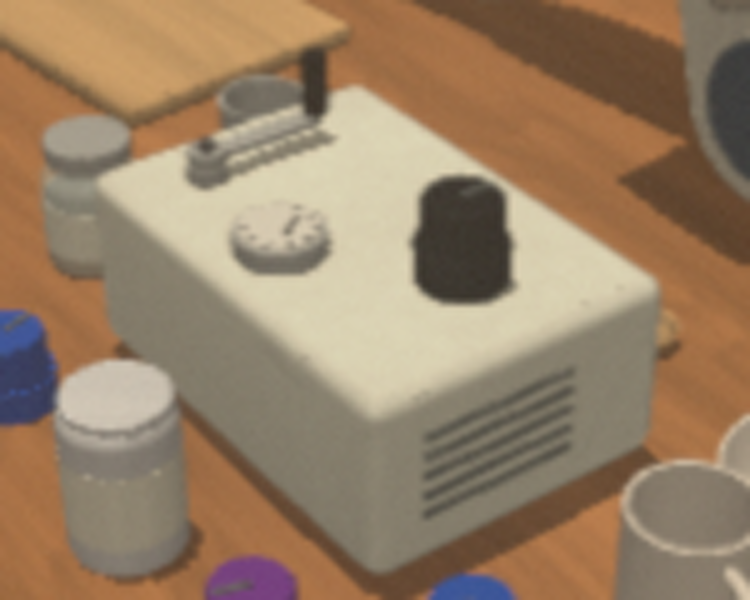

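View pics/cb.png

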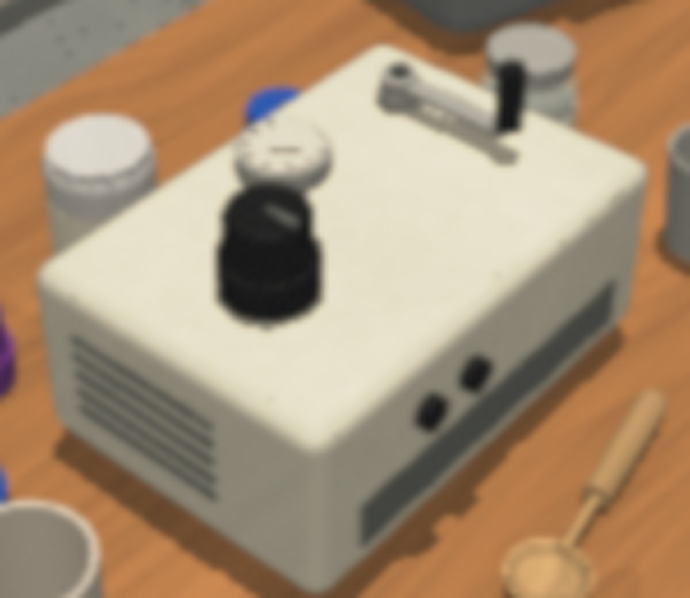

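```bash
cat > h.py <<'E'
from bench import bot, cams, workorder
import numpy as np, cv2
from scipy.optimize import least_squares
from scipy.spatial.transform import Rotation as R
def proj(name,P,T=None):
    c=cams.calibration(name)
    if T is None: T=c["T"]
    q=np.linalg.inv(T)@np.append(P,1); x,y=q[0]/-q[2],-q[1]/-q[2]
    f=1+c["k1"]*(x*x+y*y); m=c["mtx"]
    return np.array([m[0,0]*x*f+m[0,2],m[1,1]*y*f+m[1,2]])
def wristT(s):
    A=np.eye(4);A[:3,:3]=R.from_rotvec(s["tool_rot"]).as_matrix();A[:3,3]=s["eef_pos"]
    return A@cams.calibration("wrist")["mount"]
def b2w(p,b):
    c,s=np.cos(p[2]),np.sin(p[2]); return np.array([p[0]+c*b[0]-s*b[1],p[1]+s*b[0]+c*b[1],b[2]])
E
python3 - <<'E'
from h import *
obs={"scene":[((-.01,.085,.198),(272.6,179)),((-.035,-.105,.205),(242.8,150.2)),((.06,-.005,.157),(236,185.6))],
"side":[((-.01,.085,.198),(248.3,175.2)),((-.035,-.105,.205),(301.1,144.1)),((.06,-.005,.157),(251.7,162.2))]}
f=lambda p:np.concatenate([proj(n,b2w(p,np.array(b)))-u for n in obs for b,u in obs[n]])
best=min((least_squares(f,[.5,0,a],loss='soft_l1') for a in (0,1.5,3,-1.5)),key=lambda r:r.cost)
p=best.x;print(p,np.degrees(p[2]),f(p).round(1))
for n,b in dict(cap=(-.01,.085,.182),handle=(-.035,-.105,.185),pivot=(.05,-.105,.185)).items(): print(n,b2w(p,np.array(b)).round(4))
t=.8
hs=(.05-.085*np.cos(t),-.105-.085*np.sin(t),.185);print("handle stop",b2w(p,np.array(hs)))
from math import *
# bystanders rough: ground intersections at mid heights
def ray(n,u,z):
    g=least_squares(lambda q:proj(n,np.array([q[0],q[1],z]))-u,[.5,0]);return g.x.round(3)
print("jar tall?",ray("side",(305,138),.095),"beaker",ray("side",(345,162),.08),"can",ray("scene",(204,219),.11),"jar",ray("scene",(198,168),.1),"mug",ray("scene",(320,240),.095),"bowl",ray("scene",(346,233),.055))
E
```

```text
[ 0.55281379 -0.00787012  0.01410466] 0.8081375868537863 [ 0.2 -1.2 -0.1 -0.9 -0.  -1.4 -0.4  0.5 -0.   0.2 -0.7 -0.4]
cap [0.5416 0.077  0.182 ]
handle [ 0.5193 -0.1134  0.185 ]
pivot [ 0.6043 -0.1122  0.185 ]
handle stop [ 0.54593558 -0.17395892  0.185     ]
jar tall? [ 0.625 -0.291] beaker [ 0.463 -0.28 ] can [0.75  0.027] jar [ 0.615 -0.259] mug [0.531 0.278] bowl [0.412 0.267]
```

Boiler fitted at about (0.553, -0.008) with yaw 0.8°. I'll move above the near side of the lever handle with the gripper shut.

Request:
{"api": "play_rows", "payload": {"plan": [[[0.0178,0.022,0.003,0.81],[0.0178,0.022,0.003,0.81],[0.0178,0.022,0.003,0.81],[0.0178,0.022,0.003,0.81],[0.0178,0.022,0,0.81],[0.0178,0.022,0,0.81],[0.0178,0.022,0,0.81],[0.0178,0.022,0,0.81],[0.0178,0.022,0,0.81],[0.0178,0.022,0,0.81],[0.0178,0.022,0,0.81],[0.0178,0.022,0,0.81],[0.0178,0.022,0,0.81],[0.0178,0.022,0,0.81],[0.0178,0.022,0,0.81],[0.0178,0.022,0,0.81],[0.0178,0.022,0,0.81],[0.0178,0.022,0,0.81],[0.0178,0.022,0,0.81],[0.0178,0.022,0,0.81]]], "gripper": 0.0, "newtons": 30}}

```text
t: 1.82
eef_pos: [0.5101, -0.0868, 0.2681]
tool_rot: [-1.719, -2.629, 0.0]
contact_force: [0.3, -0.4, 0.5]
gripper_width: -0.0002
```

```bash
cat > look.py <<'E'
from h import *
import sys
k=sys.argv[1]; s=bot.sense()
m=R.from_rotvec(s["tool_rot"]).as_matrix()
print(s["t"],s["qpos"].round(3),s["eef_pos"].round(4),"yaw",np.degrees(np.arctan2(m[1,0],m[0,0])).round(2),"F",s["contact_force"].round(2),"M",s["moment"].round(2),s["gripper_width"])
for n in sys.argv[2:]:
    s=bot.sense(); a=cams.capture(n)
    if n=="scene": a=cv2.resize(a[120:240,180:330],None,fx=5,fy=5,interpolation=cv2.INTER_CUBIC)
    if n=="side": a=cv2.resize(a[110:230,200:350],None,fx=5,fy=5,interpolation=cv2.INTER_CUBIC)
    cv2.imwrite(f"pics/{n}{k}.png",a)
E
python3 look.py 1 scene side wrist
```

```text
1.8167 [-0.331  0.2   -0.027  1.344 -0.     0.827] [ 0.5101 -0.0868  0.2681] yaw 113.65 F [ 0.28 -0.37  0.47] M [-0.03 -0.02 -0.01] -0.0001846047147619008
```

View pics/wrist1.png

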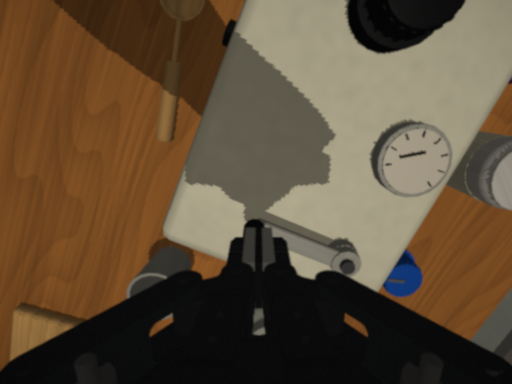

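View pics/side1.png

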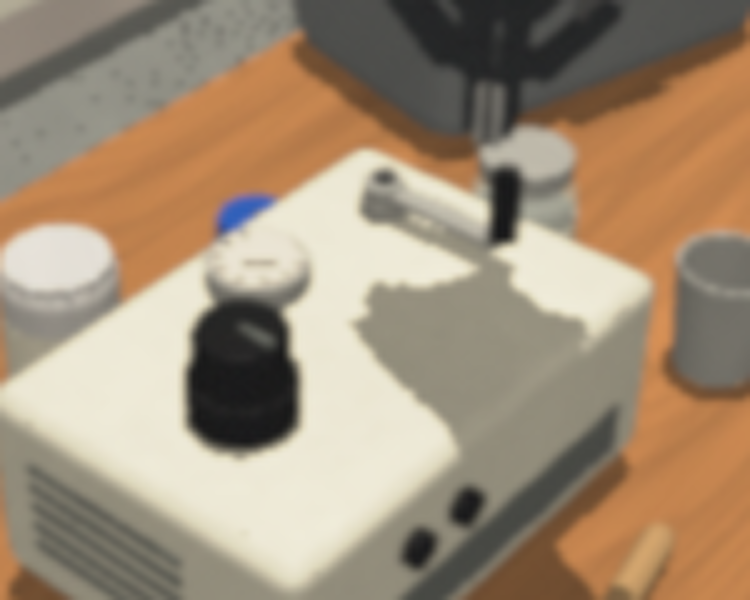

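```bash
python3 - <<'E'
from h import *
s=bot.sense();T=wristT(s);p=[0.5528,-.0079,.0141]
for n,b in dict(gauge=(.06,-.005,.157),pivot=(.05,-.105,.16),handletop=(-.035,-.105,.205),handlebot=(-.035,-.105,.16)).items(): print(n,proj("wrist",b2w(p,b),T).round(1))
print("tip",proj("wrist",s["eef_pos"]-[0,0,.025],T))
E
```

```text
gauge [417.4 160.7]
pivot [347.7 262.8]
handletop [255.6 255.2]
handlebot [256.  227.5]
tip [259.19801185 243.90669036]
```

Request:
{"api": "play_rows", "payload": {"plan": [[[0,0.002,-0.0142,0],[0,0,-0.0142,0],[0,0,-0.0142,0],[0,0,-0.0142,0],[0,0,-0.0142,0],[0,0,0,0],[0,0,0,0]]]}}

```text
t: 2.55
eef_pos: [0.5088, -0.0867, 0.1971]
tool_rot: [-1.726, -2.623, 0.001]
contact_force: [-0.1, 0.4, 0.3]
gripper_width: 0.0001
```

```bash
python3 look.py 2 side
```

```text
2.55 [-0.331  0.227 -0.174  1.171 -0.     0.833] [ 0.5088 -0.0867  0.1971] yaw 113.31 F [-0.05  0.39  0.3 ] M [-0.01 -0.03 -0.02] 0.00011465914374523596
```

View pics/side2.png

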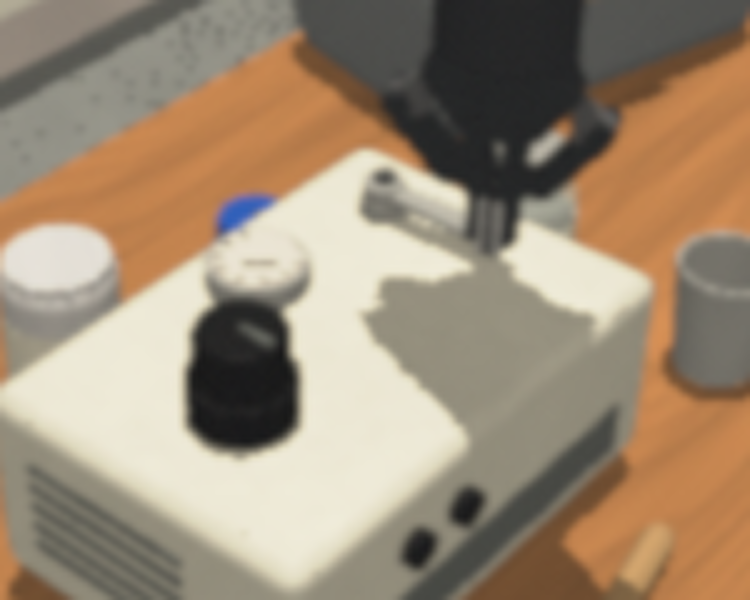

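Request:
{"api": "play_rows", "payload": {"plan": [[[0.0013,-0.0042,0,0],[0.0012,-0.0042,0,0],[0.001,-0.0085,0,0],[0.001,-0.0084,0,0],[0.0025,-0.0081,0,0],[0.0028,-0.008,0,0],[0,0,0,0]]]}}

```text
t: 3.18
eef_pos: [0.5194, -0.1292, 0.1971]
tool_rot: [-1.726, -2.624, 0.001]
contact_force: [-3.0, 3.3, 2.1]
gripper_width: 0.0002
```

```bash
python3 look.py 3 side
```

```text
3.1833 [-0.4    0.258 -0.132  1.181 -0.     0.763] [ 0.5194 -0.1292  0.1971] yaw 113.33 F [-3.04  3.34  2.13] M [0.53 0.61 0.03] 0.00021506196942385579
```

View pics/side3.png

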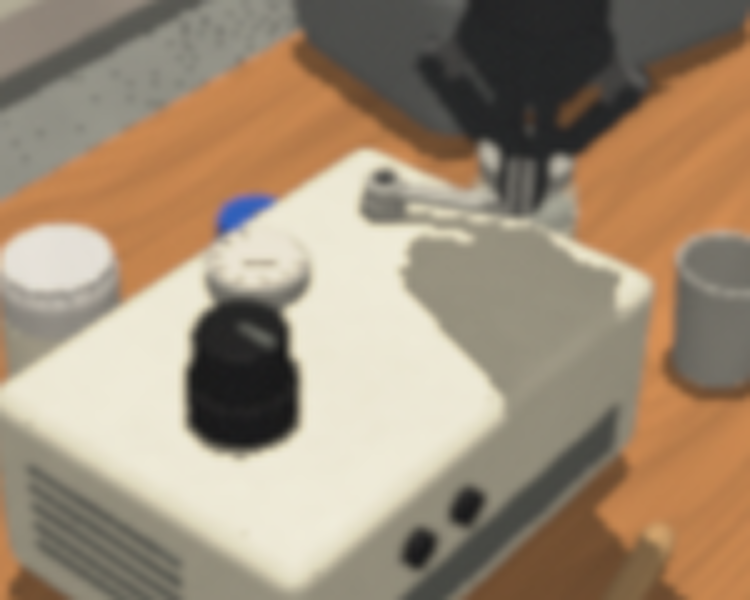

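Request:
{"api": "play_rows", "payload": {"plan": [[[0.004,-0.0075,0,0],[0.0042,-0.0073,0,0],[0.0042,-0.005,0,0],[0.004,-0.0048,0,0],[0,0,0,0],[0,0,0,0]]]}}

```text
t: 3.73
eef_pos: [0.5353, -0.152, 0.197]
tool_rot: [-1.724, -2.625, 0.0]
contact_force: [-4.4, 2.5, 0.9]
gripper_width: 0.0001
```

```bash
python3 look.py 4 side wrist
```

```text
3.7333 [-0.428  0.293 -0.082  1.197  0.     0.735] [ 0.5353 -0.152   0.197 ] yaw 113.39 F [-4.42  2.53  0.91] M [ 0.57  0.79 -0.03] 0.00013809941652446515
```

View pics/wrist4.png

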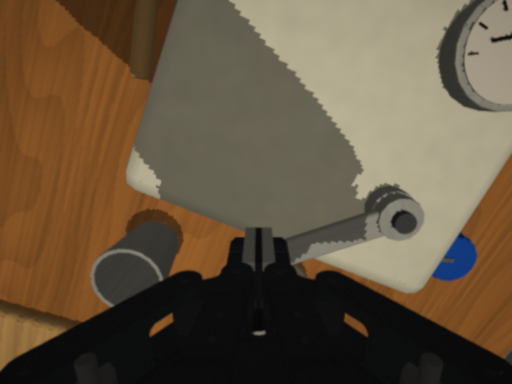

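View pics/side4.png

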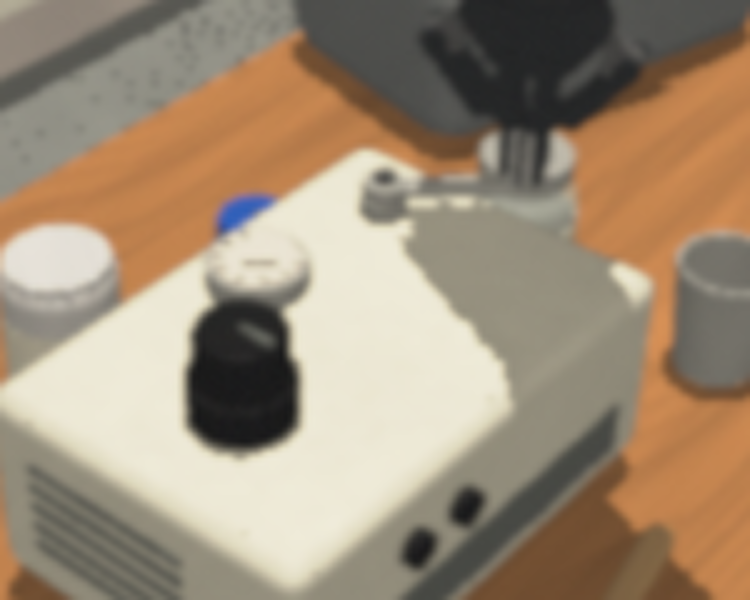

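Request:
{"api": "play_rows", "payload": {"plan": [[[0.0015,-0.0015,0,0],[0.0015,-0.0015,0,0],[0,0,0,0],[0,0,0,0]]]}}

```text
t: 4.17
eef_pos: [0.538, -0.1546, 0.1971]
tool_rot: [-1.724, -2.625, 0.0]
contact_force: [-4.5, 2.8, 0.5]
gripper_width: -0.0004
```

Request:
{"api": "play_rows", "payload": {"plan": [[[0.0015,-0.0015,0,0],[0.0015,-0.0015,0,0],[0,0,0,0],[0,0,0,0]]]}}

```text
t: 4.5
eef_pos: [0.5392, -0.1558, 0.197]
tool_rot: [-1.72, -2.622, -0.001]
contact_force: [-13.4, 12.6, 6.5]
gripper_width: -0.0001
```

Request:
{"api": "play_rows", "payload": {"plan": [[[0,0,0,0],[0,0,0,0],[-0.003,0.003,0,0],[-0.0045,0.0055,0,0],[-0.0055,0.0075,0,0],[-0.0055,0.0095,0,0],[-0.0055,0.0115,0,0],[-0.003,0.012,0,0],[-0.002,0.012,0,0],[-0.001,0.012,0,0],[0,0.012,0,0],[0,0,0,0],[0,0,0,0],[0,0,0,0]]]}}

```text
t: 5.67
eef_pos: [0.512, -0.0731, 0.1973]
tool_rot: [1.724, 2.626, -0.0]
contact_force: [-0.2, -0.4, -0.5]
gripper_width: -0.0
```

```bash
python3 look.py 5 side wrist
```

```text
5.6667 [-0.304  0.228 -0.173  1.17  -0.     0.858] [ 0.512  -0.0731  0.1973] yaw 113.43 F [-0.16 -0.37 -0.5 ] M [0.05 0.05 0.01] -3.114291806250204e-05
```

View pics/wrist5.png

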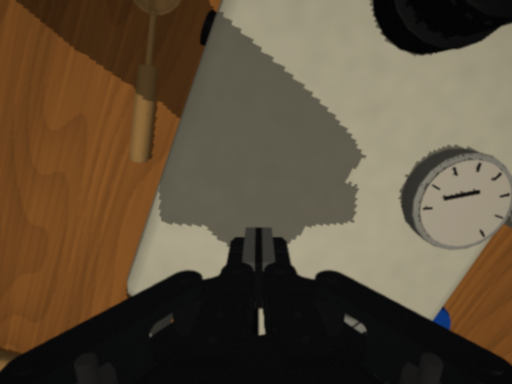

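View pics/side5.png

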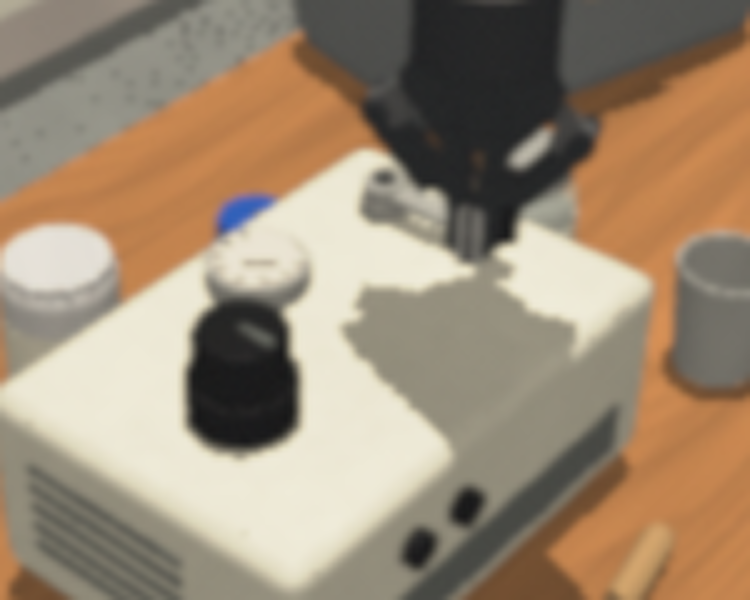

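Request:
{"api": "play_rows", "payload": {"plan": [[[0,0,0.025,0],[0,0,0.025,0],[0,0.005,0.025,0],[0.003,0.015,0.02,0],[0.004,0.02,0.01,0],[0.005,0.025,0,0],[0.005,0.025,0,0],[0.005,0.025,0,0],[0.004,0.02,0,0],[0.003,0.01,0,0],[0.0006,0.005,0,0],[0,0,0,0],[0,0,0,0]]], "gripper": 0.085}}

```text
t: 6.85
eef_pos: [0.5413, 0.0761, 0.3022]
tool_rot: [-1.725, -2.626, 0.001]
contact_force: [0.4, -0.2, 0.3]
gripper_width: 0.085
```

```bash
python3 look.py 6 wrist side; python3 - <<'E'
from h import *
s=bot.sense();T=wristT(s);p=[0.5528,-.0079,.0141]
for n,b in dict(cap=(-.01,.085,.198),gauge=(.06,-.005,.157),axis=None).items(): print(n,proj("wrist",b2w(p,b) if b else np.append(s["eef_pos"][:2],.198),T).round(1))
a=cv2.imread("pics/side6.png")
E
```

```text
6.85 [-0.014  0.244  0.118  1.444 -0.     1.149] [0.5413 0.0761 0.3022] yaw 113.39 F [ 0.43 -0.18  0.26] M [-0.05 -0.05 -0.01] 0.08498910031599834
cap [259.8 195.1]
gauge [288.8 284.7]
axis [258.8 196.2]
```

View pics/wrist6.png

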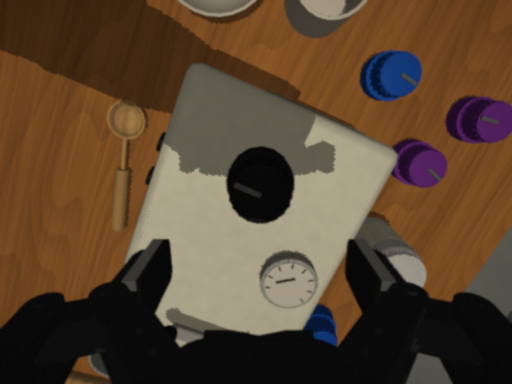

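View pics/side6.png

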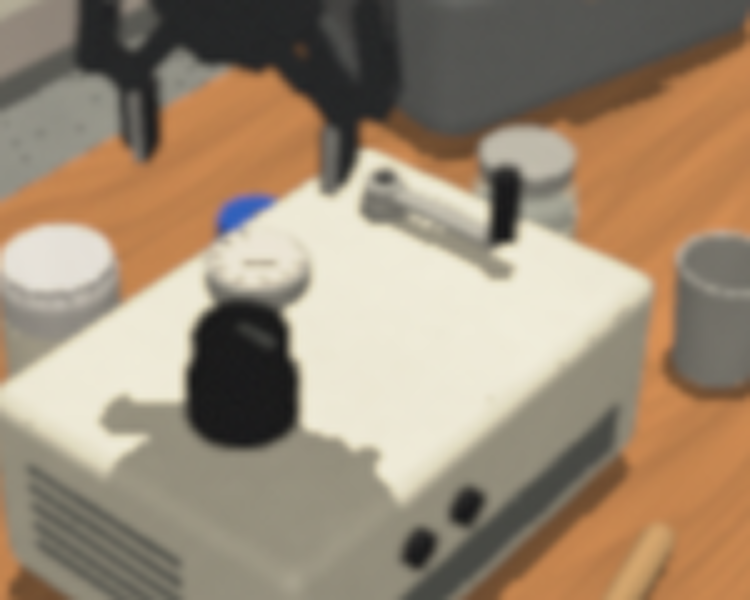

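```bash
python3 - <<'E'
import cv2
a=cv2.imread("pics/wrist6.png")[135:235,200:320]
a=cv2.convertScaleAbs(a,alpha=2.5,beta=20)
cv2.imwrite("pics/c6.png",cv2.resize(a,None,fx=6,fy=6,interpolation=cv2.INTER_CUBIC))
E
```

```text
(no output)
```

View pics/c6.png

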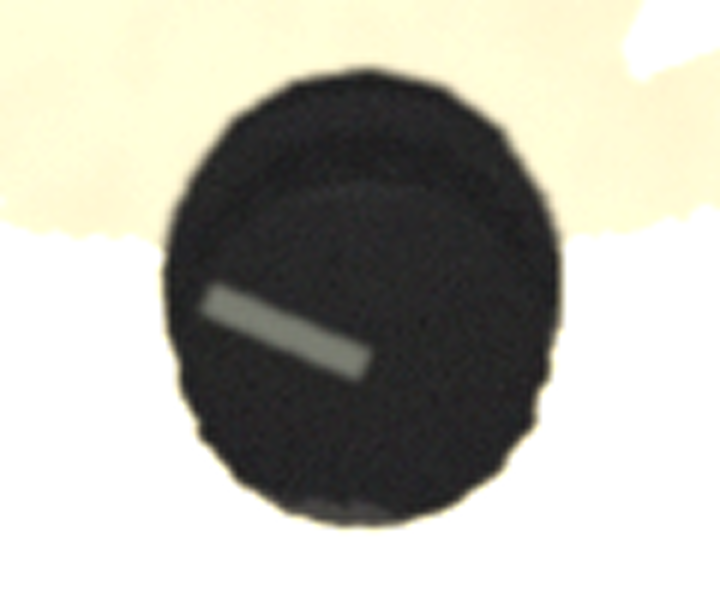

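Lever home again; cap centre measured about 2 mm further in +y. Descending over the knob.

Request:
{"api": "play_rows", "payload": {"plan": [[[0,0.002,-0.02,0],[0,0,-0.02,0],[0,0,-0.02,0],[0,0,-0.02,0],[0,0,-0.015,0],[0,0,-0.01,0],[0,0,-0.005,0],[0,0,0,0],[0,0,0,0]]], "gripper": 0.085}}

```text
t: 7.7
eef_pos: [0.5416, 0.0785, 0.1929]
tool_rot: [1.725, 2.625, 0.001]
contact_force: [-0.2, -0.5, 0.2]
gripper_width: 0.0854
```

```bash
python3 look.py 7 side scene
```

```text
7.7 [-0.009  0.279 -0.113  1.178 -0.     1.153] [0.5416 0.0785 0.1929] yaw 113.38 F [-0.25 -0.5   0.2 ] M [0.   0.02 0.  ] 0.08539587940629217
```

View pics/side7.png

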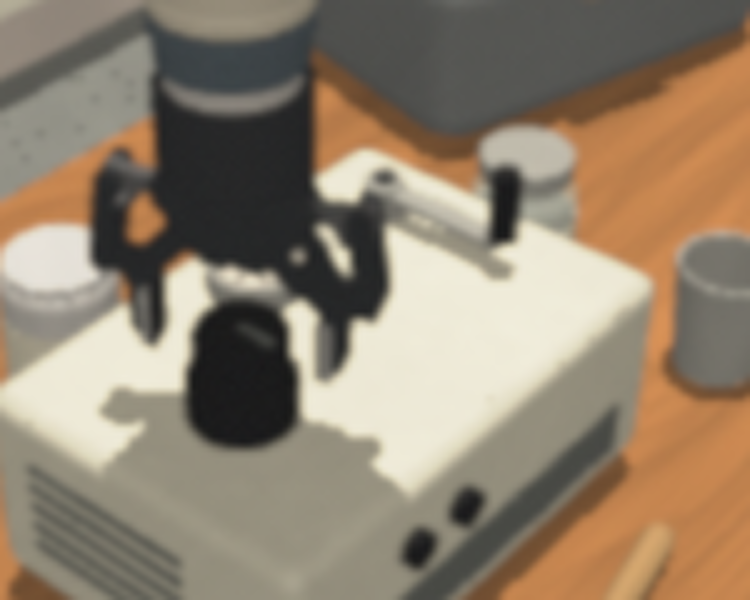

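View pics/scene7.png

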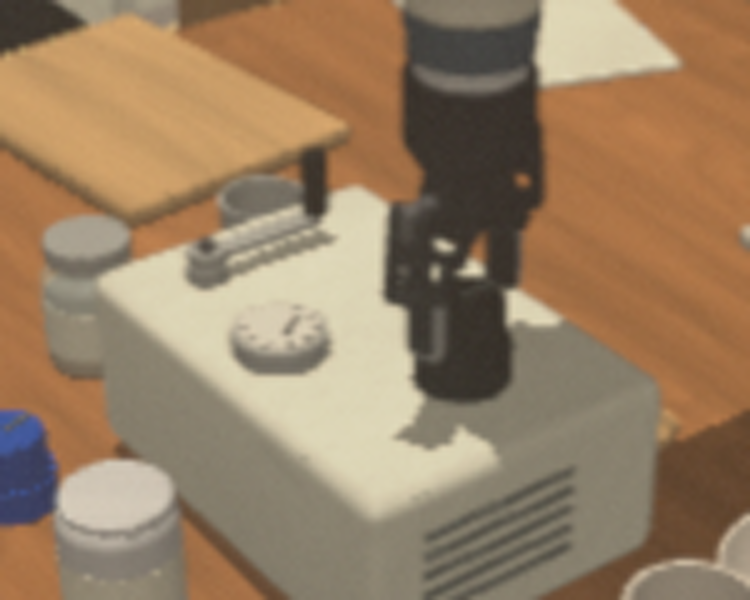

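Request:
{"api": "play_rows", "payload": {"plan": [[[0,0,0,0],[0,0,0,0],[0,0,0,0],[0,0,0,0],[0,0,0,0],[0,0,0,0],[0,0,0,0],[0,0,0,0]]], "gripper": 0.04, "newtons": 25}}

```text
t: 8.47
eef_pos: [0.5414, 0.0789, 0.1928]
tool_rot: [1.724, 2.625, 0.001]
contact_force: [-1.1, 0.3, 5.8]
gripper_width: 0.0491
```

```bash
python3 look.py 8 side scene
```

```text
8.4667 [-0.009  0.279 -0.114  1.177 -0.     1.154] [0.5414 0.0789 0.1928] yaw 113.41 F [-1.13  0.34  5.8 ] M [-0.05  0.29  0.04] 0.04908943878673593
```

View pics/side8.png

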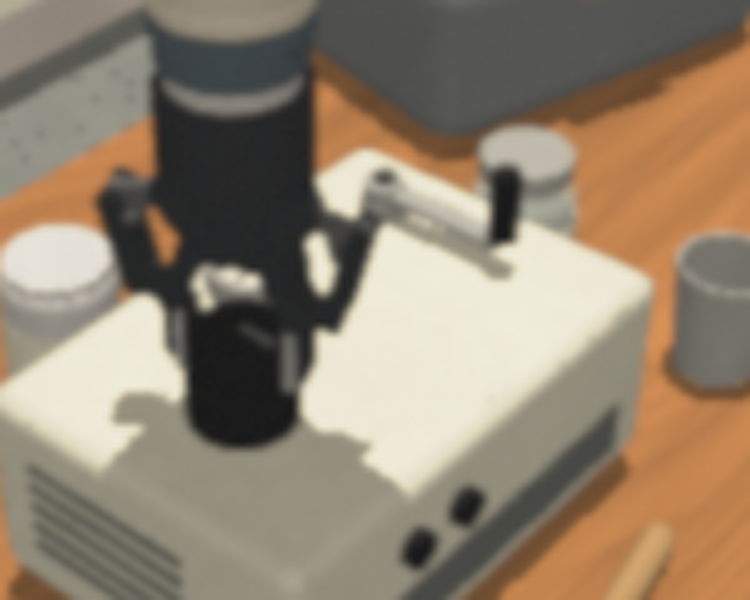

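View pics/scene8.png

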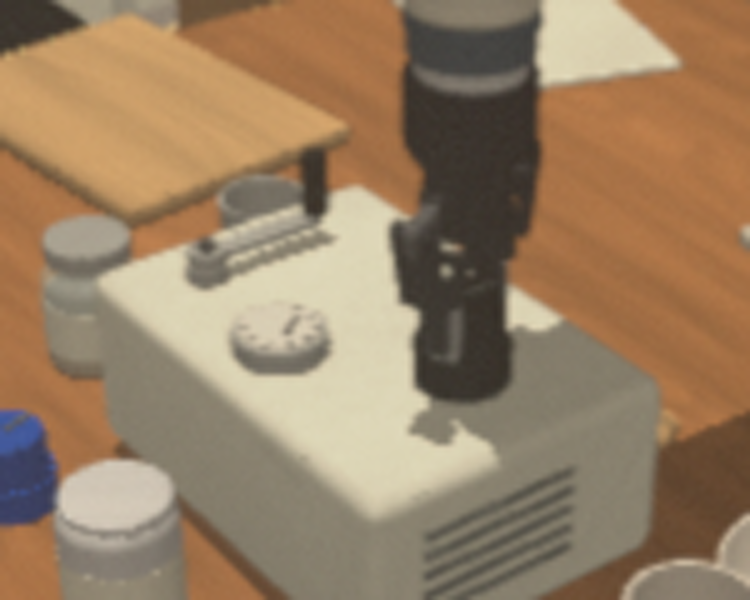

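Request:
{"api": "play_rows", "payload": {"plan": [[[0,0,0,0.4],[0,0,0,0.4],[0,0,0,0.4],[0,0,0,0.4],[0,0,0,0.4],[0,0,0,0.4],[0,0,0,0.4],[0,0,0,0.4],[0,0,0,0]]]}}

```text
t: 9.32
eef_pos: [0.5416, 0.0788, 0.1928]
tool_rot: [1.258, 2.877, 0.001]
contact_force: [0.1, -0.9, 5.1]
gripper_width: 0.0494
```

```bash
python3 look.py 9 wrist side
```

```text
9.3167 [-0.009  0.279 -0.113  1.177 -0.     0.816] [0.5416 0.0788 0.1928] yaw 132.75 F [ 0.11 -0.89  5.14] M [-0.04  0.04  0.05] 0.04943303446057958
```

View pics/side9.png

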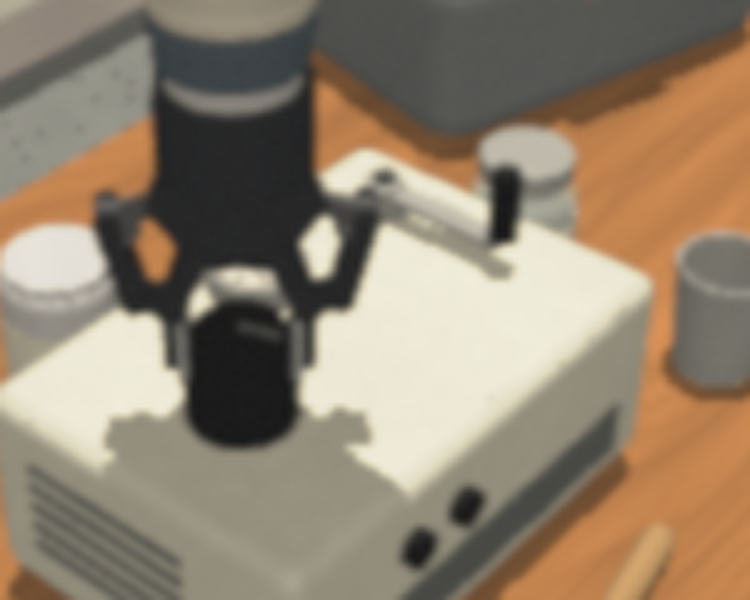

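View pics/wrist9.png

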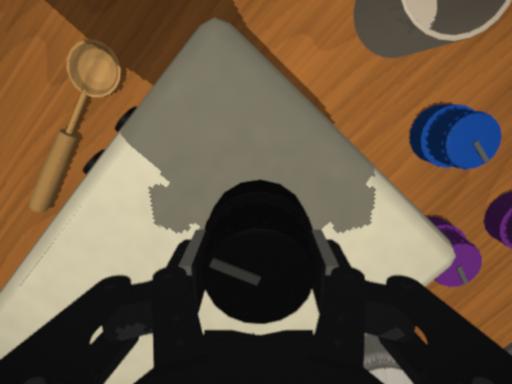

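The cap turned about 19° with the gripper: its line keeps the same angle in the wrist view and Mz is about 0. That's past the wrong-way stop, so anticlockwise loosens it. I'll keep turning.

Request:
{"api": "play_rows", "payload": {"plan": [[[0,0,0,0.5],[0,0,0,0.5],[0,0,0,0.5],[0,0,0,0.5],[0,0,0,0.5],[0,0,0,0.5],[0,0,0,0.5],[0,0,0,0.5],[0,0,0,0.5],[0,0,0,0.5],[0,0,0,0],[0,0,0,0]]]}}

```text
t: 10.42
eef_pos: [0.5416, 0.0789, 0.1928]
tool_rot: [0.474, 3.104, 0.0]
contact_force: [0.3, -0.1, 4.4]
gripper_width: 0.0493
```

```bash
python3 look.py 10 wrist
```

```text
10.4167 [-0.009  0.279 -0.113  1.177 -0.     0.294] [0.5416 0.0789 0.1928] yaw 162.63 F [ 0.25 -0.1   4.35] M [-0.05  0.1   0.02] 0.04934599595936932
```

View pics/wrist10.png

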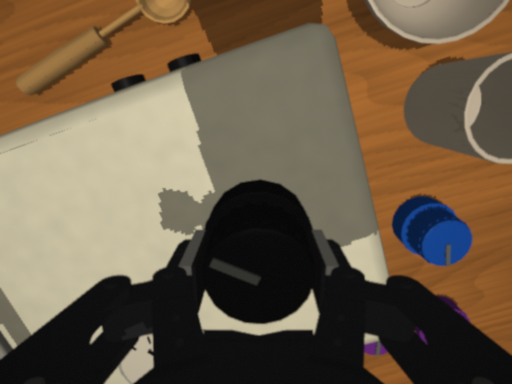

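Request:
{"api": "play_rows", "payload": {"plan": [[[0,0,0,0.4],[0,0,0,0.4],[0,0,0,0.4],[0,0,0,0.4],[0,0,0,0.4],[0,0,0,0]]]}}

```text
t: 10.97
eef_pos: [0.5416, 0.0788, 0.1928]
tool_rot: [0.144, 3.137, -0.0]
contact_force: [-0.9, 0.2, 5.4]
gripper_width: 0.0493
```

```bash
python3 look.py 11
```

```text
10.9667 [-0.009  0.279 -0.113  1.177 -0.     0.083] [0.5416 0.0788 0.1928] yaw 174.75 F [-0.86  0.21  5.45] M [-0.01  0.02  0.01] 0.04932854125542783
```

61° turned so far, still free. I'll continue slowly to find the stop.

Request:
{"api": "play_rows", "payload": {"plan": [[[0,0,0,0.35],[0,0,0,0.35],[0,0,0,0.35],[0,0,0,0.35],[0,0,0,0.35],[0,0,0,0]]]}}

```text
t: 11.47
eef_pos: [0.5416, 0.0781, 0.1928]
tool_rot: [-0.142, 3.137, -0.003]
contact_force: [-0.3, -4.0, 6.4]
gripper_width: 0.0496
```

```bash
python3 look.py 12 wrist
```

```text
11.4667 [-0.009  0.279 -0.113  1.177 -0.002 -0.1  ] [0.5416 0.0781 0.1928] yaw -174.82 F [-0.29 -4.04  6.43] M [-0.96  0.16 -0.23] 0.04963190660174751
```

View pics/wrist12.png

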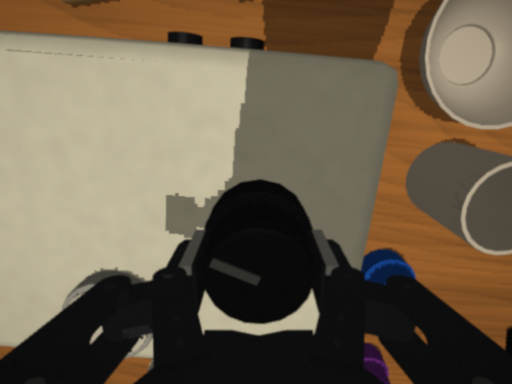

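Met the stop at about 70°. I'll ease off 5°, then lift gently.

Request:
{"api": "play_rows", "payload": {"plan": [[[0,0,0,-0.4],[0,0,0,-0.4],[0,0,0,-0.1],[0,0,0,0],[0,0,0.001,0],[0,0,0.001,0],[0,0,0.001,0],[0,0,0.001,0],[0,0,0,0]]]}}

```text
t: 12.27
eef_pos: [0.5413, 0.0789, 0.1963]
tool_rot: [-0.008, -3.141, -0.0]
contact_force: [1.2, -1.0, -1.4]
gripper_width: 0.0492
```

```bash
python3 look.py 13
```

```text
12.2667 [-0.009  0.278 -0.106  1.187  0.    -0.004] [0.5413 0.0789 0.1963] yaw 179.71 F [ 1.18 -0.97 -1.43] M [-0.03 -0.02 -0.03] 0.049160206194506756
```

Only the cap's weight shows on the wrist, so it's free. Firming the grip and lifting.

Request:
{"api": "play_rows", "payload": {"plan": [[[0,0,0,0],[0,0,0.003,0],[0,0,0.005,0],[0,0,0.006,0],[0,0,0.006,0],[0,0,0.006,0],[0,0,0.006,0],[0,0,0.006,0],[0,0,0.006,0],[0,0,0.006,0],[0,0,0.006,0],[0,0,0.006,0],[0,0,0.006,0],[0,0,0.005,0],[0,0,0.003,0],[0,0,0,0],[0,0,0,0],[0,0,0,0],[0,0,0,0],[0,0,0,0]]], "newtons": 40}}

```text
t: 13.93
eef_pos: [0.5412, 0.0789, 0.272]
tool_rot: [-0.008, -3.141, -0.0]
contact_force: [0.2, -0.0, -1.6]
gripper_width: 0.0487
```

```bash
python3 look.py 14 side scene wrist
```

```text
13.9333 [-0.009  0.25   0.049  1.371  0.    -0.004] [0.5412 0.0789 0.272 ] yaw 179.71 F [ 0.22 -0.02 -1.59] M [-0.02 -0.02 -0.01] 0.04867418855053218
```

View pics/side14.png

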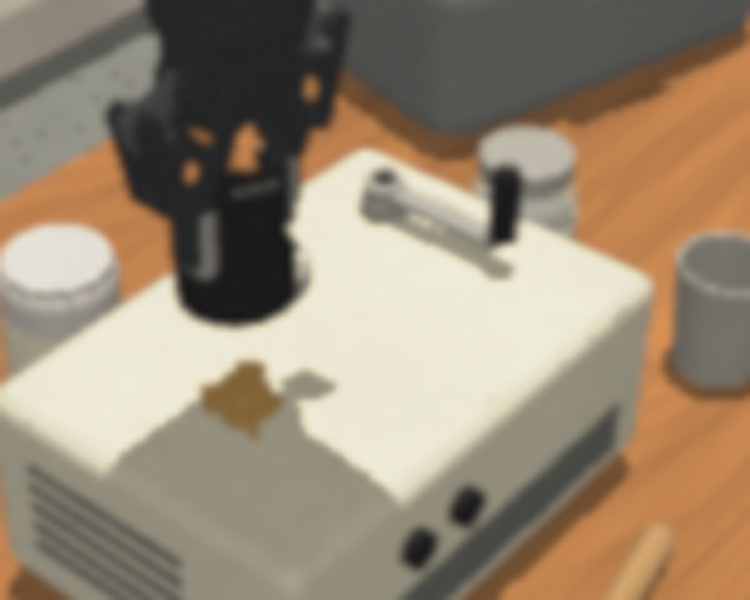

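View pics/scene14.png

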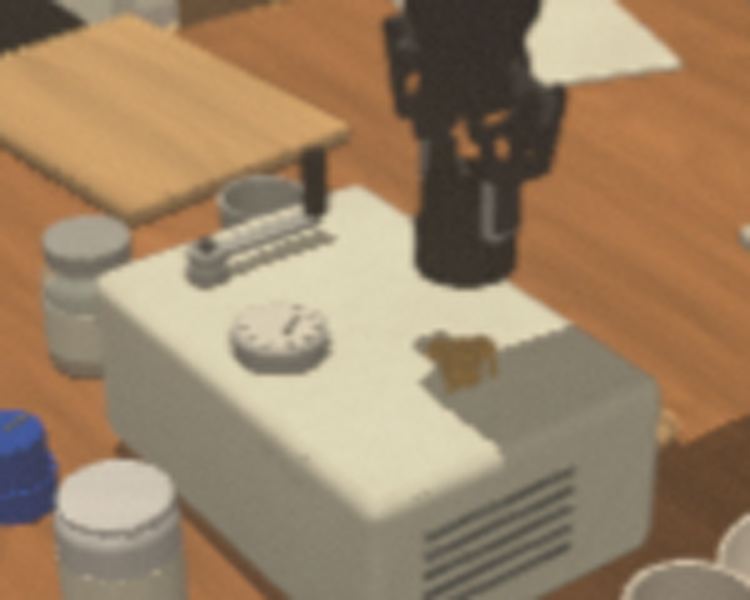

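The cap is held upright about 79 mm up, the brass neck is uncovered, and the lever is home. Handing in.

```bash
python3 -c "
from bench import workorder
print(workorder.sign_off())"
```

```text
the job is handed in; nothing more can be done
None
```

The steam generator is ready for filling and the job is handed in; sign-off gave no verdict.

- **Vent lever:** I pushed it with the shut fingers until the force jumped from about 5 N to 19 N, which I took as the stop. I then backed the fingers off along the arc. The force fell to about zero, and later side pictures show the lever back home.
- **Cap thread:** With a 25 N grip I turned the cap anticlockwise seen from above. It passed 19° with almost no torque, so anticlockwise loosens it and I never tried the other way. It met its stop at about 70° with only a small torque. I eased back 5° before lifting, and after that only about 1.5 N showed on the wrist, roughly the cap's weight.
- **Last checks:** The cap is upright in the gripper at 40 N, about 79 mm higher than it sat and over the neck. The brass neck is uncovered and the lever is home. The jar, can and beaker look unmoved in the last pictures. I did not take a final measurement of the mug, bowl or spoon, but nothing went near them. It took about 14 s of the 64 s allowed.

One small disagreement: the wrist camera put the cap about 2 mm further in +y than the fixed cameras did. I used the wrist reading, and the grip closed centred on the knob.

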